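# Stack the ink tins by shape and size

## Robot

A 6-joint arm with a two-finger parallel gripper is mounted at the origin on the work surface. World frame = base frame: x ahead of the robot, y to its left, z up, the work surface at z = 0. Lengths are in m, angles in rad, forces in N, time in s.
With the tool pointing down it reaches from about 0.3 to 0.875 m from the base axis. Payload 6.4 kg.
Tool frame: the origin (TCP) lies at the very end of the fingers, on their centre line; the grasp point (between the pads) lies 19 mm behind it; z points along the fingers, y is the line along which they close (so a half turn about z gives the same grasp; the last joint's range is limited). The gripper opens to 85 mm and grips with 20 to 120 N. Pads are 22 mm wide; open, the fingers measure 114 mm over their backs; the gripper's body (76 mm by 85 mm) begins 54 mm behind the grasp point. The pads swing forward as they close: fully open they stand 13 mm farther back than shut.
Start: joints at [-1.513, 0.181, 1.607, -0, 1.354, -0.206], TCP at [0.15, -0.555, 0.231] pointing down, gripper open.
Joint ranges: [-2.99, 2.99], [-0.89, 2.07], [0.3, 2.58], [-1.14, 4.28], [0, 2.63], [-3.12, 3.12]. Speed limits (rad/s): [2.57, 2.57, 3.01, 3.14, 3.14, 3.14].

## Interface

Orientations are given as a unit quaternion [w, x, y, z].
In Python, from bench import ctrl gives the robot as it stands.
- The arm moves only by the tool jog_arm, never from a script. Its argument "series" is a list that holds one entry, the list of rows, each a list of 7 numbers: the shift along the tool's x, y, z in mm, then the turn, a rotation vector about the tool's x, y, z in rad, then the finger opening in mm, from 0 to 85.4. In form: [[[tx, ty, tz, rx, ry, rz, gripper], ...]]. A call has exactly 10 rows; each row shifts and turns the commanded pose from where the row before left it, along the tool's axes as they then stand; what a row does not reach is not made up. A row lasts 1/10 s, in which the tool goes at most 50 mm and 8.59 degrees, less where a joint would pass 70% of its speed; a pose out of reach is approached as far as the arm can. A call with a gripper value outside its range is refused whole. The fingers move at their own pace and stop on an object; the grip force is fixed at half the most. Time passes only in rows, so rows that do not move let the fingers close, or fill a call up. It gives the time, the measured TCP pose, the force, the opening and the grip force at its end, in the units of the state.
- ctrl.get_obs(): the state, without advancing time (a new reading comes with each control period).
- ctrl.camera(name): name is "scene" or "top"; returns a dict with "frame" (480x640x3 uint8, blue, green, red), "z_map" (480x640 float32, m along the optical axis (not along the pixel's ray), 0 where there is no reading), "fx", "fy", "cx", "cy" (pixels), "xyz" and "rotation" of the camera in the world. Camera axes: x right, y down, z forward; pixel columns grow to the right and rows downward; lengths in m; the calibration is good to about 2 mm. A picture is of the moment at which its call begins.
- ctrl.hand_in(): hands the job in; it is judged then, once.
The state is a dict: "time_s": time; "q": joint angles; "dq": joint speeds; "joint_efforts": joint torques, N m; "eef_pos": TCP position; "eef_rot": TCP orientation; "wrist_force": force on the tool from outside, world axes, zero at the start; "torque": the same for the moment, N m; "opening": opening from 0.0 (shut) to 1.0 (fully open); "grasp_force": force on a finger pad.
Only numpy, scipy, OpenCV 4.12 (cv2) and the standard library are available. Lean on these libraries where they do the work, as an engineer would, in place of code of your own. Each camera call takes 0.05 s, during which the arm holds its last target. There are 200 camera calls.

## Task

Put the ink tins away in two neat stacks: the three round tins centred on the round cork mat and the two square tins centred on the square wooden board, in each stack the widest tin at the bottom and each next narrower one centred on top. Line the sides of the square tins up with the sides of the board, and leave the jar of brushes, the oil bottle and the glass muller standing where they are.

Things in the scene. Friction and masses are not known exactly. Their poses are not given: they have to be found in the camera images.
- round_wide: the widest round tin: diameter 62 mm, height 38 mm, 0.17 to 0.33 kg; dark grey metal tin with a pale paper band and a light metal disc on its flat closed lid, solid and rigid; origin at the centre of its underside, z up
- round_middle: the middle round tin: diameter 50 mm, height 34 mm, 0.10 to 0.20 kg; dark grey metal tin with a pale paper band and a light metal disc on its flat closed lid, solid and rigid; origin at the centre of its underside, z up
- round_narrow: the narrowest round tin: diameter 38 mm, height 36 mm, 0.06 to 0.12 kg; dark grey metal tin with a pale paper band and a light metal disc on its flat closed lid, solid and rigid; origin at the centre of its underside, z up
- square_wide: the wide square tin: 58 x 58 mm, height 40 mm, 0.19 to 0.35 kg; its x and y axes are square to its sides; dark grey metal tin with a pale paper band and a light metal disc on its flat closed lid, solid and rigid; origin at the centre of its underside, z up
- square_narrow: the narrow square tin: 42 x 42 mm, height 36 mm, 0.08 to 0.16 kg; its x and y axes are square to its sides; dark grey metal tin with a pale paper band and a light metal disc on its flat closed lid, solid and rigid; origin at the centre of its underside, z up
- cork_mat: round cork mat, diameter 96 mm, 6 mm thick, fixed to the table; origin at the centre of its underside (table height), top 6 mm above it
- wood_board: square brown wooden board, 84 x 84 mm, 8 mm thick, fixed to the table; origin at the centre of its underside (table height), top 8 mm above it; its x and y axes are square to its sides
- brush_jar: pale glass jar of diameter 60 mm and height 85 mm holding three brushes that reach 155 mm high, loose; origin at the centre of its underside; to be left alone
- oil_bottle: pale translucent plastic bottle with a white cap, diameter 58 mm, height 150 mm, loose; origin at the centre of its underside; to be left alone
- muller: green glass muller (grinding tool): foot of diameter 64 mm, narrow neck, knob of diameter 42 mm on top, height 90 mm, loose; origin at the centre of its underside; to be left alone
Mind the look-alikes: they are no part of the job. What is shaped like the round_middle but blue is not meant. Leave any orange or pink look-alike of the square_wide alone.

How it is judged:
At the end, for the whole second after the job is handed in: Round tins on the mat, square tins on the board, widest lowest: bottom tins within 12 mm of centre, the others within 10 mm of the one below, square sides within 0.2 rad of the board's, all upright, seated and at rest. Jar, bottle, muller never shifted over 30 mm or tipped over 0.4 rad (horizontal distance between round_wide and cork_mat below 0.012 m and z of round_wide in the frame of cork_mat between 0.002 and 0.01 m and angle between each of round_wide, round_middle, round_narrow, square_wide, square_narrow's own z axis and vertical below 0.08 rad and linear speed of each of round_wide, round_middle, round_narrow, square_wide, square_narrow below 0.02 m/s and angular speed of each of round_wide, round_middle, round_narrow, square_wide, square_narrow below 0.2 rad/s and horizontal distance between round_middle and round_wide below 0.01 m and z of round_middle in the frame of round_wide between 0.034 and 0.042 m and horizontal distance between round_narrow and round_middle below 0.01 m and z of round_narrow in the frame of round_middle between 0.03 and 0.038 m and horizontal distance between square_wide and wood_board below 0.012 m and z of square_wide in the frame of wood_board between 0.004 and 0.012 m and horizontal distance between square_narrow and square_wide below 0.01 m and z of square_narrow in the frame of square_wide between 0.036 and 0.044 m and (angle between the x axis of square_wide and the x axis of wood_board, either way round below 0.2 rad or angle between the x axis of square_wide and the y axis of wood_board, either way round below 0.2 rad) and (angle between the x axis of square_narrow and the x axis of wood_board, either way round below 0.2 rad or angle between the x axis of square_narrow and the y axis of wood_board, either way round below 0.2 rad)); the robot touches nothing.
It fails at once if the jar of brushes is shifted by more than 30 mm or tipped (distance of brush_jar from where it was at the start of the episode above 0.03 m or angle between brush_jar's own z axis and vertical above 0.4 rad).
It fails at once if the oil bottle is shifted by more than 30 mm or tipped (distance of oil_bottle from where it was at the start of the episode above 0.03 m or angle between oil_bottle's own z axis and vertical above 0.4 rad).
It fails at once if the glass muller is shifted by more than 30 mm or tipped (distance of muller from where it was at the start of the episode above 0.03 m or angle between muller's own z axis and vertical above 0.4 rad).
It also fails if it takes over 144 s, if anything falls off the work surface, if the arm or the gripper's body presses on something with over 40 N, if the wrist force passes 120 N, or if a joint passes its speed limit or range.

## Working session

There is one attempt and no reset: what is moved stays moved. The work goes in short steps, Python scripts to look and compute and a tool call to move; the robot and the scene stay as the last step left them, time stands still between calls to the robot, and variables do not carry over. Pictures are saved under pics/ and viewed, at most 14 in all, crops included, and the job is handed in when it is done.

Besides the shell and the picture viewer there is one more tool, called after "Emit:" by a JSON object that holds its "name" and its "arguments". jog_arm: Moves the arm, as the interface text tells. Its arguments: {"type":"object","properties":{"series":{"type":"array"}},"required":["series"]}

```bash
mkdir -p pics; cat > h.py <<'E'
import numpy as np, cv2
from bench import ctrl
def snap(n,tag):
    c=ctrl.camera(n); cv2.imwrite(f'pics/{tag}.png',c['frame']); np.savez(f'/tmp/{tag}.npz',**{k:np.array(v) for k,v in c.items()}); return c
def R(c):
    r=np.array(c['rotation'],float)
    if r.size==9: return r.reshape(3,3)
    from scipy.spatial.transform import Rotation as Ro
    return Ro.from_quat(r,scalar_first=True).as_matrix()
def plane(c,u,v,z):
    d=R(c)@np.array([(u-c['cx'])/c['fx'],(v-c['cy'])/c['fy'],1.]); o=np.array(c['xyz']); return o+d*(z-o[2])/d[2]
def cloud(c):
    v,u=np.mgrid[:480,:640]; Z=c['z_map']
    p=np.stack([(u-c['cx'])/c['fx']*Z,(v-c['cy'])/c['fy']*Z,Z],-1)
    return p@R(c).T+np.array(c['xyz'])
E
python3 - <<'E'
from h import *
for n in('top','scene'):
    c=snap(n,n+'0'); print(n,c['xyz'],R(c).round(3).tolist(),c['fx'],c['cx'],c['cy'])
o=ctrl.get_obs();print(o)
E
```

```text
top [0.42279127 0.06751371 0.93559921] [[-0.006, -0.996, 0.09], [-1.0, 0.005, -0.014], [0.013, -0.09, -0.996]] 452.01249227156353 324.9698345686685 234.78630737919394
scene [0.88365675 0.42036594 0.85789813] [[-0.702, 0.598, -0.386], [0.712, 0.593, -0.376], [0.004, -0.539, -0.842]] 458.6328203468825 322.5594831549357 239.7020768225619
{'time_s': 0.1, 'q': array([-1.51326236e+00,  1.81501971e-01,  1.60789521e+00, -2.00603510e-05,
        1.35381051e+00, -2.06297651e-01]), 'dq': array([ 6.48052463e-04, -1.12167883e-03, -2.24349869e-03,  7.28185871e-05,
       -1.66220322e-03,  1.12465761e-03]), 'joint_efforts': array([ 8.81136111e-05, -4.45876765e+01, -3.52241385e+01, -3.76939834e-04,
        4.09551663e-03, -6.16349084e-06]), 'eef_pos': array([ 0.14993219, -0.55459334,  0.23046063]), 'eef_rot': array([-8.06012277e-04,  9.91311112e-01,  1.31535650e-01,  5.02431075e-05]), 'wrist_force': array([-0.28509597, -0.37598939, -0.3823287 ]), 'torque': array([ 0.01647574, -0.01941457, -0.02491333]), 'grasp_force': 0.0, 'opening': 1.0001064619539315}
```

View pics/top0.png

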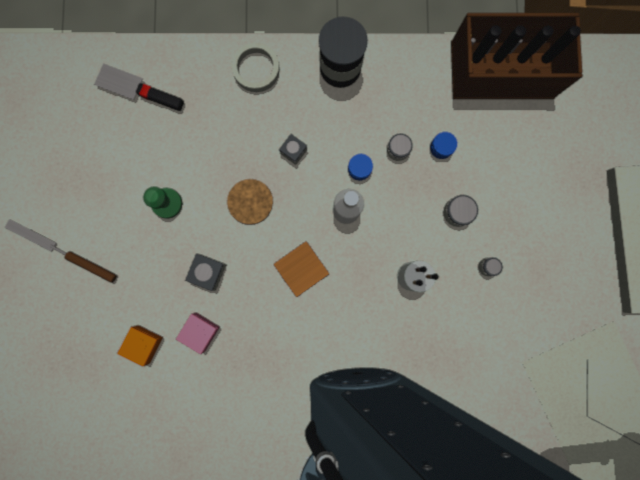

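View pics/scene0.png

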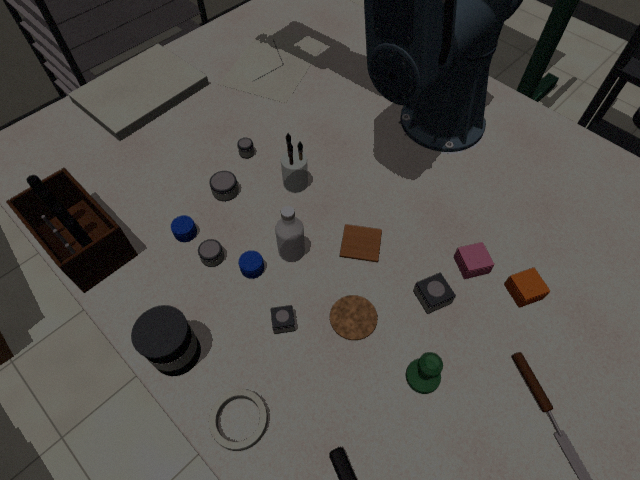

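Top view: the mat is at (250,202) and the board at (301,269). 

| Target | Top-view pixel |
|---|---|
| round_wide | (462,210) |
| round_middle | (400,147) |
| round_narrow | (490,267) |
| square_wide | (206,272) |
| square_narrow | (293,150) |

- **Look-alikes:** blue at (360,166) and (444,145), orange at (139,345), pink at (198,333). None of these is chosen.
- **Obstacles:** bottle (348,205), jar (413,278), muller (163,203).
- The scene view shows the same layout.

```bash
cat >> h.py <<'E'
def lid(c,u,v,h,P=None,z0=0,r=45,tol=.006):
    """points of the flat lid at height h near pixel (u,v): centre, minAreaRect"""
    P=cloud(c) if P is None else P
    m=np.abs(P[...,2]-z0-h)<tol; w=np.zeros_like(m); w[max(0,v-r):v+r,max(0,u-r):u+r]=1; m&=w
    n,l,s,_=cv2.connectedComponentsWithStats(m.astype(np.uint8))
    k=l[v,u] or 1+np.argmax(s[1:,4])
    q=P[l==k]; xy=q[:,:2]; rc=cv2.minAreaRect((xy*1000).astype(np.float32)); cc=cv2.minEnclosingCircle((xy*1000).astype(np.float32))
    return len(q),np.median(q[:,2]).round(4),np.round(rc[0],1),np.round(rc[1],1),round(rc[2],1),np.round(cc[0],1),round(cc[1]*2,1)
E
python3 - <<'E'
from h import *
c=dict(np.load('/tmp/top0.npz')); P=cloud(c)
for n,u,v,h in [('rw',462,208,.038),('rm',400,145,.034),('rn',490,266,.036),('sw',204,271,.040),('sn',293,149,.036),('mat',250,202,.006),('board',301,269,.008)]:
    if n in('mat','board'):
        b=c['frame']; hsv=cv2.cvtColor(b,cv2.COLOR_BGR2HSV); m=cv2.inRange(hsv,(5,90,60),(25,255,255)); w=np.zeros_like(m); w[v-45:v+45,u-40:u+40]=255
        ct=max(cv2.findContours(m&w,0,1)[0],key=cv2.contourArea)
        q=np.array([plane(c,x,y,h)[:2]*1000 for x,y in ct[:,0]],np.float32)
        print(n,np.round(cv2.minAreaRect(q),1) if 0 else cv2.minAreaRect(q),cv2.minEnclosingCircle(q),np.median(P[v-5:v+5,u-5:u+5,2]))
    else: print(n,*lid(c,u,v,h,P))
for n,u,v,r,z in [('bottle',350,200,28,.03),('jar',413,278,30,.02),('muller',163,203,30,.01),('blue1',360,166,18,.02),('blue2',444,145,18,.02),('orange',139,345,30,.02),('pink',198,333,26,.02)]:
    q=P[v-r:v+r,u-r:u+r].reshape(-1,3); q=q[q[:,2]>z]; print(n,q.min(0).round(3),q.max(0).round(3))
k=[cv2.resize(c['frame'][v-28:v+28,u-28:u+28],(250,250)) for u,v in[(462,210),(400,147),(490,267),(206,272),(293,150),(301,269)]]
cv2.imwrite('pics/crop.png',np.vstack([np.hstack(k[:3]),np.hstack(k[3:])]))
E
```

```text
rw 738 0.0371 [ 554.6 -222.3] [60.6 60.7] 70.0 [ 555.1 -221.9] 63.0
rm 459 0.0329 [688.8 -99.4] [48.9 48.4] 31.8 [688.9 -99. ] 50.3
rn 292 0.0353 [ 439.9 -278.7] [37.8 36.1] 89.0 [ 439.4 -278.7] 39.0
sw 879 0.0391 [432.3 296.1] [58.5 58.1] 69.1 [432.5 296.2] 80.1
sn 420 0.0347 [684.5 120.7] [42.1 42. ] 53.2 [684.1 120. ] 56.0
mat ((577.6278686523438, 210.02981567382812), (91.97686767578125, 92.3190689086914), 45.297645568847656) ((577.389892578125, 210.40328979492188), 47.0877799987793) 0.004865586213342432
board ((437.27740478515625, 104.37800598144531), (82.43031311035156, 82.3828125), 34.92722702026367) ((437.2952575683594, 104.02249908447266), 56.372684478759766) 0.007149316758196411
bottle [ 0.423 -0.036  0.03 ] [0.633 0.068 0.936]
jar [ 0.392 -0.15   0.02 ] [0.451 0.068 0.936]
muller [0.423 0.068 0.01 ] [0.607 0.411 0.936]
blue1 [ 0.423 -0.043  0.02 ] [0.672 0.068 0.936]
blue2 [ 0.423 -0.216  0.02 ] [0.717 0.068 0.936]
orange [0.252 0.068 0.02 ] [0.423 0.459 0.936]
pink [0.274 0.068 0.02 ] [0.423 0.348 0.936]
```

View pics/crop.png

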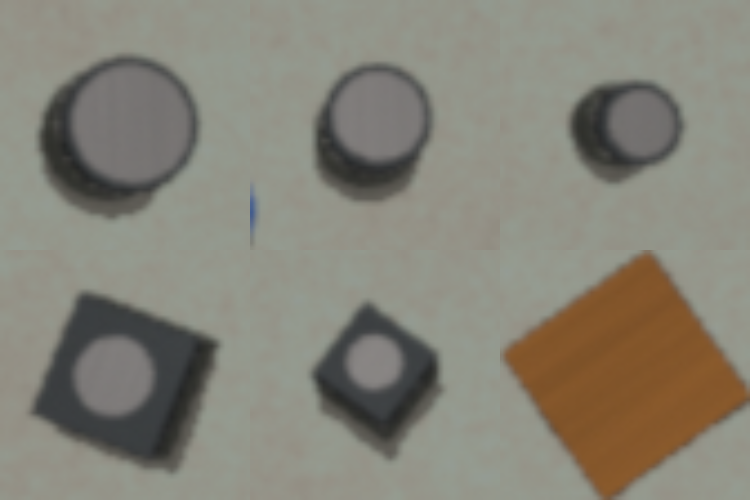

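The crop confirms the choice: three dark grey round tins with pale lids, two dark grey square tins with light discs, and the brown board. I'll start with round_wide.

```bash
cat >> h.py <<'E'
from scipy.spatial.transform import Rotation as Ro
import sys
def go(x,y,z,axis=None):
    """tool-frame shift (mm) from here to x,y,z (mm); turn about tool z so that the closing axis is at `axis` deg. Shift is given in the tool axes before the turn"""
    o=ctrl.get_obs(); r=Ro.from_quat(o['eef_rot'],scalar_first=True); M=r.as_matrix()
    d=M.T@(np.array([x,y,z])-o['eef_pos']*1000); t=np.degrees(np.arctan2(M[1,1],M[0,1]))
    rz=0 if axis is None else -np.radians((axis-t+90)%180-90)
    print('t',round(o['time_s'],1),'pos',(o['eef_pos']*1000).round(1),'axis',t.round(1),'tilt',M[:,2].round(3),'open',round(o['opening']*85.4,1),'F',o['wrist_force'].round(1),o['grasp_force'],'q6',o['q'][5].round(2))
    print('shift',d.round(1),'rz',round(rz,3),'per10',(d/10).round(1))
E
python3 -c "
from h import *
go(555,-222,200)"
```

```text
t 0.1 pos [ 149.9 -554.6  230.5] axis -74.9 tilt [-0.     0.002 -1.   ] open 85.4 F [-0.3 -0.4 -0.4] 0.0 q6 -0.21
shift [ 477.8 -215.4   31. ] rz 0 per10 [ 47.8 -21.5   3.1]
```

Emit:
{"name": "jog_arm", "arguments": {"series": [[[34, -15.4, 2, 0, 0, 0, 85], [34, -15.4, 2, 0, 0, 0, 85], [34, -15.4, 2, 0, 0, 0, 85], [34, -15.4, 2, 0, 0, 0, 85], [34, -15.4, 2, 0, 0, 0, 85], [34, -15.4, 2, 0, 0, 0, 85], [34, -15.4, 2, 0, 0, 0, 85], [34, -15.4, 2, 0, 0, 0, 85], [34, -15.4, 2, 0, 0, 0, 85], [34, -15.4, 2, 0, 0, 0, 85]]]}}

```text
time_s: 1.1
eef_pos: [0.4389, -0.3164, 0.2109]
eef_rot: [-0.0, 0.991, 0.132, -0.0]
wrist_force: [1.0, -0.4, 0.5]
opening: 0.993
grasp_force: 0.0
```

Emit:
{"name": "jog_arm", "arguments": {"series": [[[34, -15.4, 2, 0, 0, 0, 85], [34, -15.4, 2, 0, 0, 0, 85], [34, -15.4, 2, 0, 0, 0, 85], [34, -15.4, 2, 0, 0, 0, 85], [0, 0, 30, 0, 0, 0, 85], [0, 0, 30, 0, 0, 0, 85], [0, 0, 30, 0, 0, 0, 85], [0, 0, 20, 0, 0, 0, 85], [0, 0, 0, 0, 0, 0, 85], [0, 0, 0, 0, 0, 0, 85]]]}}

```text
time_s: 2.1
eef_pos: [0.5531, -0.2228, 0.0932]
eef_rot: [-0.0, 0.991, 0.131, -0.0]
wrist_force: [-0.2, 0.2, -0.3]
opening: 0.995
grasp_force: 0.0
```

```bash
python3 -c "
from h import *
go(555,-222,5)"
```

```text
t 2.1 pos [ 553.1 -222.8   93.2] axis -74.9 tilt [-0.001  0.001 -1.   ] open 85.0 F [-0.2  0.2 -0.3] 0.0 q6 0.73
shift [ 2.1 -0.2 88.2] rz 0 per10 [ 0.2 -0.   8.8]
```

Emit:
{"name": "jog_arm", "arguments": {"series": [[[2, 0, 22, 0, 0, 0, 85], [0, 0, 22, 0, 0, 0, 85], [0, 0, 22, 0, 0, 0, 85], [0, 0, 14, 0, 0, 0, 85], [0, 0, 6, 0, 0, 0, 85], [0, 0, 0, 0, 0, 0, 85], [0, 0, 0, 0, 0, 0, 50], [0, 0, 0, 0, 0, 0, 50], [0, 0, 0, 0, 0, 0, 50], [0, 0, 0, 0, 0, 0, 50]]]}}

```text
time_s: 3.1
eef_pos: [0.5564, -0.2231, 0.0091]
eef_rot: [0.001, 0.991, 0.132, 0.001]
wrist_force: [-0.2, -0.6, 6.4]
opening: 0.698
grasp_force: 65.1
```

Emit:
{"name": "jog_arm", "arguments": {"series": [[[0, 0, 0, 0, 0, 0, 50], [0, 0, 0, 0, 0, 0, 50], [0, 0, 0, 0, 0, 0, 50], [0, 0, 0, 0, 0, 0, 50], [0, 0, 0, 0, 0, 0, 50], [0, 0, -5, 0, 0, 0, 50], [0, 0, -15, 0, 0, 0, 50], [0, 0, -30, 0, 0, 0, 50], [0, 0, -30, 0, 0, 0, 50], [0, 0, -30, 0, 0, 0, 50]]]}}

```text
time_s: 4.1
eef_pos: [0.555, -0.2221, 0.1192]
eef_rot: [-0.0, 0.991, 0.132, -0.0]
wrist_force: [0.5, 0.0, -2.3]
opening: 0.687
grasp_force: 65.1
```

```bash
python3 -c "
from h import *
go(577.5,210,220)"
```

```text
t 4.1 pos [ 555.  -222.1  119.2] axis -74.9 tilt [-0.  0. -1.] open 58.6 F [ 0.5  0.  -2.3] 65.13012170791626 q6 0.73
shift [ 134.5 -411.3 -100.8] rz 0 per10 [ 13.4 -41.1 -10.1]
```

Emit:
{"name": "jog_arm", "arguments": {"series": [[[0, 0, -35, 0, 0, 0, 50], [0, 0, -35, 0, 0, 0, 50], [6.5, -21.3, -30, 0, 0, 0, 50], [10, -30, 0, 0, 0, 0, 50], [10, -30, 0, 0, 0, 0, 50], [10, -30, 0, 0, 0, 0, 50], [10, -30, 0, 0, 0, 0, 50], [10, -30, 0, 0, 0, 0, 50], [10, -30, 0, 0, 0, 0, 50], [10, -30, 0, 0, 0, 0, 50]]]}}

```text
time_s: 5.1
eef_pos: [0.5683, 0.0223, 0.2182]
eef_rot: [0.0, 0.991, 0.131, 0.0]
wrist_force: [-0.4, 0.1, -2.4]
opening: 0.696
grasp_force: 65.2
```

Emit:
{"name": "jog_arm", "arguments": {"series": [[[10, -30, 0, 0, 0, 0, 50], [10, -30, 0, 0, 0, 0, 50], [10, -30, 0, 0, 0, 0, 50], [10, -30, 0, 0, 0, 0, 50], [10, -30, 0, 0, 0, 0, 50], [8, -30, 10, 0, 0, 0, 50], [0, 0, 40, 0, 0, 0, 50], [0, 0, 40, 0, 0, 0, 50], [0, 0, 40, 0, 0, 0, 50], [0, 0, 20, 0, 0, 0, 50]]]}}

```text
time_s: 6.1
eef_pos: [0.575, 0.2096, 0.064]
eef_rot: [0.0, 0.991, 0.132, -0.003]
wrist_force: [0.2, -0.1, -3.0]
opening: 0.692
grasp_force: 65.3
```

```bash
python3 -c "
from h import *
go(577.5,210,16)"
```

```text
t 6.1 pos [575.  209.6  64. ] axis -74.9 tilt [-0.006 -0.001 -1.   ] open 59.1 F [ 0.2 -0.1 -3. ] 65.31663537025452 q6 1.46
shift [ 2.8  0.3 48. ] rz 0 per10 [0.3 0.  4.8]
```

Emit:
{"name": "jog_arm", "arguments": {"series": [[[2, 0, 14, 0, 0, 0, 50], [0, 0, 12, 0, 0, 0, 50], [0, 0, 8, 0, 0, 0, 50], [0, 0, 5, 0, 0, 0, 50], [0, 0, 2, 0, 0, 0, 50], [0, 0, 0, 0, 0, 0, 50], [0, 0, 0, 0, 0, 0, 50], [0, 0, 0, 0, 0, 0, 50], [0, 0, 0, 0, 0, 0, 50], [0, 0, 0, 0, 0, 0, 50]]]}}

```text
time_s: 7.1
eef_pos: [0.5798, 0.2104, 0.0265]
eef_rot: [-0.0, 0.991, 0.132, 0.0]
wrist_force: [0.4, -0.1, -1.7]
opening: 0.697
grasp_force: 65.3
```

```bash
python3 -c "
from h import *
go(577.5,210,16)"
```

```text
t 7.1 pos [579.8 210.4  26.5] axis -74.9 tilt [ 0.  0. -1.] open 59.5 F [ 0.4 -0.1 -1.7] 65.315101146698 q6 1.46
shift [-2.4 -0.3 10.5] rz 0 per10 [-0.2 -0.   1.1]
```

Emit:
{"name": "jog_arm", "arguments": {"series": [[[-2.4, 0, 4, 0, 0, 0, 50], [0, 0, 4, 0, 0, 0, 50], [0, 0, 2, 0, 0, 0, 50], [0, 0, 0.5, 0, 0, 0, 50], [0, 0, 0, 0, 0, 0, 50], [0, 0, 0, 0, 0, 0, 50], [0, 0, 0, 0, 0, 0, 85], [0, 0, 0, 0, 0, 0, 85], [0, 0, 0, 0, 0, 0, 85], [0, 0, 0, 0, 0, 0, 85]]]}}

```text
time_s: 8.1
eef_pos: [0.5776, 0.2097, 0.016]
eef_rot: [-0.0, 0.991, 0.132, 0.0]
wrist_force: [-0.2, 1.1, 0.2]
opening: 0.994
grasp_force: 0.0
```

Emit:
{"name": "jog_arm", "arguments": {"series": [[[0, 0, 0, 0, 0, 0, 85], [0, 0, -10, 0, 0, 0, 85], [0, 0, -30, 0, 0, 0, 85], [0, 0, -40, 0, 0, 0, 85], [0, 0, -40, 0, 0, 0, 85], [0, 0, -40, 0, 0, 0, 85], [0, 0, -40, 0, 0, 0, 85], [0, 0, 0, 0, 0, 0, 85], [0, 0, 0, 0, 0, 0, 85], [0, 0, 0, 0, 0, 0, 85]]]}}

```text
time_s: 9.1
eef_pos: [0.5765, 0.2095, 0.2148]
eef_rot: [0.0, 0.991, 0.132, -0.001]
wrist_force: [0.4, -0.4, 0.7]
opening: 1.001
grasp_force: 0.0
```

```bash
python3 -c "
from h import *
go(689,-99,210,-120)"
```

```text
t 9.1 pos [576.5 209.5 214.8] axis -74.9 tilt [-0.002 -0.    -1.   ] open 85.5 F [ 0.4 -0.4  0.7] 0.0 q6 1.46
shift [ 28.1 327.2   4.6] rz 0.787 per10 [ 2.8 32.7  0.5]
```

Emit:
{"name": "jog_arm", "arguments": {"series": [[[2.8, 32.7, 0, 0, 0, 0, 85], [2.8, 32.7, 0, 0, 0, 0, 85], [2.8, 32.7, 0, 0, 0, 0, 85], [2.8, 32.7, 0, 0, 0, 0, 85], [2.8, 32.7, 0, 0, 0, 0, 85], [2.8, 32.7, 0, 0, 0, 0, 85], [2.8, 32.7, 0, 0, 0, 0, 85], [2.8, 32.7, 0, 0, 0, 0, 85], [2.8, 32.7, 0, 0, 0, 0, 85], [2.8, 32.7, 0, 0, 0, 0, 85]]]}}

```text
time_s: 10.1
eef_pos: [0.6889, -0.0997, 0.2132]
eef_rot: [-0.001, 0.991, 0.131, -0.002]
wrist_force: [0.1, -0.1, 0.2]
opening: 0.997
grasp_force: 0.0
```

Emit:
{"name": "jog_arm", "arguments": {"series": [[[0, 0, 0, 0, 0, 0.131, 85], [0, 0, 0, 0, 0, 0.131, 85], [0, 0, 0, 0, 0, 0.131, 85], [0, 0, 20, 0, 0, 0.131, 85], [0, 0, 30, 0, 0, 0.131, 85], [0, 0, 30, 0, 0, 0.131, 85], [0, 0, 30, 0, 0, 0, 85], [0, 0, 0, 0, 0, 0, 85], [0, 0, 0, 0, 0, 0, 85], [0, 0, 0, 0, 0, 0, 85]]]}}

```text
time_s: 11.1
eef_pos: [0.6907, -0.099, 0.1074]
eef_rot: [0.0, 0.966, -0.258, 0.001]
wrist_force: [-0.4, 0.2, 0.5]
opening: 0.993
grasp_force: 0.0
```

```bash
python3 -c "
from h import *
go(689,-99,8,-120)
c=snap('top','top1');P=cloud(c)
print(lid(c,244,202,.044,P));print(lid(c,400,145,.034,P))"
```

```text
t 11.1 pos [690.7 -99.  107.4] axis -119.9 tilt [ 0.002 -0.001 -1.   ] open 84.8 F [-0.4  0.2  0.5] 0.0 q6 1.78
shift [-1.7  0.9 99.4] rz 0.002 per10 [-0.2  0.1  9.9]
(757, np.float64(0.043), array([576.3, 209.4]), array([60.9, 60.7]), 35.4, array([575.7, 209.6]), 62.9)
(340, np.float64(0.033), array([646.9, -23.4]), array([32.8, 49.4]), 89.4, array([646.6, -18.6]), 50.7)
```

Emit:
{"name": "jog_arm", "arguments": {"series": [[[-1.5, 1, 25, 0, 0, 0, 85], [0, 0, 25, 0, 0, 0, 85], [0, 0, 25, 0, 0, 0, 85], [0, 0, 14, 0, 0, 0, 85], [0, 0, 8, 0, 0, 0, 85], [0, 0, 0, 0, 0, 0, 85], [0, 0, 0, 0, 0, 0, 35], [0, 0, 0, 0, 0, 0, 35], [0, 0, 0, 0, 0, 0, 35], [0, 0, 0, 0, 0, 0, 35]]]}}

```text
time_s: 12.15
eef_pos: [0.6893, -0.0992, 0.0107]
eef_rot: [0.0, 0.966, -0.258, 0.002]
wrist_force: [-0.3, -0.3, 6.2]
opening: 0.552
grasp_force: 62.6
```

Emit:
{"name": "jog_arm", "arguments": {"series": [[[0, 0, 0, 0, 0, 0, 35], [0, 0, 0, 0, 0, 0, 35], [0, 0, 0, 0, 0, 0, 35], [0, 0, 0, 0, 0, 0, 35], [0, 0, 0, 0, 0, 0, 35], [0, 0, 0, 0, 0, 0, 35], [0, 0, 0, 0, 0, 0, 35], [0, 0, 0, 0, 0, 0, 35], [0, 0, 0, 0, 0, 0, 35], [0, 0, 0, 0, 0, 0, 35]]]}}

```text
time_s: 13.15
eef_pos: [0.6893, -0.0992, 0.0107]
eef_rot: [0.0, 0.966, -0.258, 0.002]
wrist_force: [0.3, 0.6, 6.1]
opening: 0.555
grasp_force: 62.6
```

```bash
python3 -c "
from h import *
go(576,209.5,210)"
```

```text
t 13.2 pos [689.3 -99.2  10.7] axis -119.9 tilt [ 0.003 -0.001 -1.   ] open 47.4 F [0.3 0.6 6.1] 62.62863636016846 q6 1.78
shift [-251.5 -211.2 -199.9] rz 0 per10 [-25.2 -21.1 -20. ]
```

Emit:
{"name": "jog_arm", "arguments": {"series": [[[0, 0, -20, 0, 0, 0, 35], [0, 0, -35, 0, 0, 0, 35], [0, 0, -40, 0, 0, 0, 35], [0, 0, -40, 0, 0, 0, 35], [0, 0, -40, 0, 0, 0, 35], [-12, -10, -25, 0, 0, 0, 35], [-25, -21, 0, 0, 0, 0, 35], [-27, -23, 0, 0, 0, 0, 35], [-27, -23, 0, 0, 0, 0, 35], [-27, -23, 0, 0, 0, 0, 35]]]}}

```text
time_s: 14.15
eef_pos: [0.6346, 0.0479, 0.2087]
eef_rot: [-0.0, 0.966, -0.258, -0.0]
wrist_force: [0.5, 0.6, -1.2]
opening: 0.554
grasp_force: 62.1
```

Emit:
{"name": "jog_arm", "arguments": {"series": [[[-27, -23, 0, 0, 0, 0, 35], [-27, -23, 0, 0, 0, 0, 35], [-27, -22, 0, 0, 0, 0, 35], [-27, -22, 0, 0, 0, 0, 35], [-25, -21, 0, 0, 0, 0, 35], [0, 0, 35, 0, 0, 0, 35], [0, 0, 40, 0, 0, 0, 35], [0, 0, 30, 0, 0, 0, 35], [0, 0, 0, 0, 0, 0, 35], [0, 0, 0, 0, 0, 0, 35]]]}}

```text
time_s: 15.15
eef_pos: [0.5754, 0.2092, 0.104]
eef_rot: [0.0, 0.966, -0.258, -0.0]
wrist_force: [0.9, -0.4, -1.1]
opening: 0.55
grasp_force: 62.1
```

```bash
python3 -c "
from h import *
go(576,209.5,56)"
```

```text
t 15.2 pos [575.4 209.2 104. ] axis -119.9 tilt [-0.001 -0.    -1.   ] open 47.0 F [ 0.9 -0.4 -1.1] 62.0956027507782 q6 2.25
shift [ 0.4 -0.5 48. ] rz 0 per10 [ 0.  -0.1  4.8]
```

Emit:
{"name": "jog_arm", "arguments": {"series": [[[0.4, -0.5, 16, 0, 0, 0, 35], [0, 0, 14, 0, 0, 0, 35], [0, 0, 8, 0, 0, 0, 35], [0, 0, 4, 0, 0, 0, 35], [0, 0, 2, 0, 0, 0, 35], [0, 0, 0, 0, 0, 0, 35], [0, 0, 0, 0, 0, 0, 35], [0, 0, 0, 0, 0, 0, 35], [0, 0, 0, 0, 0, 0, 35], [0, 0, 0, 0, 0, 0, 35]]]}}

```text
time_s: 16.15
eef_pos: [0.5764, 0.2095, 0.0601]
eef_rot: [-0.0, 0.966, -0.258, 0.0]
wrist_force: [0.3, 0.0, -1.1]
opening: 0.551
grasp_force: 62.1
```

Emit:
{"name": "jog_arm", "arguments": {"series": [[[0, 0, 2, 0, 0, 0, 35], [0, 0, 1.5, 0, 0, 0, 35], [0, 0, 1, 0, 0, 0, 35], [0, 0, 0.5, 0, 0, 0, 35], [0, 0, 0, 0, 0, 0, 35], [0, 0, 0, 0, 0, 0, 35], [0, 0, 0, 0, 0, 0, 85], [0, 0, 0, 0, 0, 0, 85], [0, 0, 0, 0, 0, 0, 85], [0, 0, 0, 0, 0, 0, 85]]]}}

```text
time_s: 17.15
eef_pos: [0.5763, 0.2095, 0.0549]
eef_rot: [-0.0, 0.966, -0.258, 0.0]
wrist_force: [-0.8, -0.2, 0.8]
opening: 0.993
grasp_force: 0.0
```

Emit:
{"name": "jog_arm", "arguments": {"series": [[[0, 0, 0, 0, 0, 0, 85], [0, 0, -10, 0, 0, 0, 85], [0, 0, -30, 0, 0, 0, 85], [0, 0, -40, 0, 0, 0, 85], [0, 0, -40, 0, 0, 0, 85], [0, 0, -30, 0, 0, 0, 85], [0, 0, 0, 0, 0, 0, 85], [0, 0, 0, 0, 0, 0, 85], [0, 0, 0, 0, 0, 0, 85], [0, 0, 0, 0, 0, 0, 85]]]}}

```text
time_s: 18.15
eef_pos: [0.5752, 0.2093, 0.203]
eef_rot: [0.001, 0.966, -0.258, -0.001]
wrist_force: [-0.1, 0.7, -0.1]
opening: 0.994
grasp_force: 0.0
```

```bash
python3 -c "
from h import *
go(440,-279,220)"
```

```text
t 18.1 pos [575.2 209.3 203. ] axis -119.9 tilt [-0.003 -0.    -1.   ] open 84.9 F [-0.1  0.7 -0.1] 0.0 q6 2.25
shift [126.4 490.7 -16.3] rz 0 per10 [12.6 49.1 -1.6]
```

Emit:
{"name": "jog_arm", "arguments": {"series": [[[9, 35, -4, 0, 0, 0, 85], [9, 35, -4, 0, 0, 0, 85], [9, 35, -4, 0, 0, 0, 85], [9, 35, -4, 0, 0, 0, 85], [9, 35, 0, 0, 0, 0, 85], [9, 35, 0, 0, 0, 0, 85], [9, 35, 0, 0, 0, 0, 85], [9, 35, 0, 0, 0, 0, 85], [9, 35, 0, 0, 0, 0, 85], [9, 35, 0, 0, 0, 0, 85]]]}}

```text
time_s: 19.15
eef_pos: [0.4785, -0.1398, 0.2197]
eef_rot: [-0.0, 0.966, -0.258, -0.001]
wrist_force: [0.7, 0.2, -0.1]
opening: 0.999
grasp_force: 0.0
```

Emit:
{"name": "jog_arm", "arguments": {"series": [[[9, 35, 0, 0, 0, 0, 85], [9, 35, 0, 0, 0, 0, 85], [9, 35, 0, 0, 0, 0, 85], [9, 35, 0, 0, 0, 0, 85], [0, 0, 40, 0, 0, 0, 85], [0, 0, 40, 0, 0, 0, 85], [0, 0, 40, 0, 0, 0, 85], [0, 0, 10, 0, 0, 0, 85], [0, 0, 0, 0, 0, 0, 85], [0, 0, 0, 0, 0, 0, 85]]]}}

```text
time_s: 20.15
eef_pos: [0.4418, -0.2787, 0.0921]
eef_rot: [0.0, 0.966, -0.258, 0.001]
wrist_force: [-0.2, -0.1, 1.0]
opening: 0.995
grasp_force: 0.0
```

```bash
python3 -c "
from h import *
go(440,-279,10)
c=snap('top','top2');P=cloud(c)
print(lid(c,244,202,.044+.034,P))"
```

```text
t 20.1 pos [ 441.8 -278.7   92.1] axis -119.9 tilt [ 0.001 -0.001 -1.   ] open 85.0 F [-0.2 -0.1  1. ] 0.0 q6 1.3
shift [-1.5  1.1 82.1] rz 0 per10 [-0.2  0.1  8.2]
(531, np.float64(0.0772), array([577. , 209.3]), array([48.8, 48.8]), 72.5, array([577.4, 209.1]), 50.0)
```

Emit:
{"name": "jog_arm", "arguments": {"series": [[[-1.5, 1, 22, 0, 0, 0, 85], [0, 0, 22, 0, 0, 0, 85], [0, 0, 20, 0, 0, 0, 85], [0, 0, 11, 0, 0, 0, 85], [0, 0, 5, 0, 0, 0, 85], [0, 0, 0, 0, 0, 0, 85], [0, 0, 0, 0, 0, 0, 20], [0, 0, 0, 0, 0, 0, 20], [0, 0, 0, 0, 0, 0, 20], [0, 0, 0, 0, 0, 0, 20]]]}}

```text
time_s: 21.2
eef_pos: [0.4398, -0.2787, 0.0118]
eef_rot: [0.0, 0.966, -0.258, 0.001]
wrist_force: [-0.5, 0.3, 5.8]
opening: 0.414
grasp_force: 59.6
```

Emit:
{"name": "jog_arm", "arguments": {"series": [[[0, 0, 0, 0, 0, 0, 20], [0, 0, 0, 0, 0, 0, 20], [0, 0, 0, 0, 0, 0, 20], [0, 0, 0, 0, 0, 0, 20], [0, 0, 0, 0, 0, 0, 20], [0, 0, 0, 0, 0, 0, 20], [0, 0, 0, 0, 0, 0, 20], [0, 0, 0, 0, 0, 0, 20], [0, 0, 0, 0, 0, 0, 20], [0, 0, 0, 0, 0, 0, 20]]]}}

```text
time_s: 22.2
eef_pos: [0.4398, -0.2787, 0.0117]
eef_rot: [0.0, 0.966, -0.258, 0.001]
wrist_force: [-0.2, 0.8, 5.6]
opening: 0.414
grasp_force: 59.6
```

```bash
python3 -c "
from h import *
go(577,209.2,220)"
```

```text
t 22.2 pos [ 439.8 -278.7   11.7] axis -119.9 tilt [ 0.001 -0.001 -1.   ] open 35.4 F [-0.2  0.8  5.6] 59.55232501029968 q6 1.3
shift [-124.1 -491.3 -208.6] rz 0 per10 [-12.4 -49.1 -20.9]
```

Emit:
{"name": "jog_arm", "arguments": {"series": [[[0, 0, -20, 0, 0, 0, 20], [0, 0, -38, 0, 0, 0, 20], [0, 0, -40, 0, 0, 0, 20], [0, 0, -40, 0, 0, 0, 20], [0, 0, -40, 0, 0, 0, 20], [-5, -21, -30, 0, 0, 0, 20], [-9, -36, 0, 0, 0, 0, 20], [-9, -36, 0, 0, 0, 0, 20], [-9, -36, 0, 0, 0, 0, 20], [-9, -36, 0, 0, 0, 0, 20]]]}}

```text
time_s: 23.2
eef_pos: [0.486, -0.1133, 0.219]
eef_rot: [0.0, 0.966, -0.258, 0.0]
wrist_force: [0.1, -0.3, -0.1]
opening: 0.414
grasp_force: 60.0
```

Emit:
{"name": "jog_arm", "arguments": {"series": [[[-9, -36, 0, 0, 0, 0, 20], [-9, -36, 0, 0, 0, 0, 20], [-9, -36, 0, 0, 0, 0, 20], [-9, -36, 0, 0, 0, 0, 20], [-9, -36, 0, 0, 0, 0, 20], [-9, -36, 0, 0, 0, 0, 20], [-9, -36, 0, 0, 0, 0, 20], [-9, -36, 0, 0, 0, 0, 20], [-9, -36, 0, 0, 0, 0, 20], [0, 0, 0, 0, 0, 0, 20]]]}}

```text
time_s: 24.2
eef_pos: [0.5775, 0.2106, 0.2186]
eef_rot: [-0.001, 0.967, -0.256, -0.0]
wrist_force: [0.0, -0.2, -0.7]
opening: 0.408
grasp_force: 60.1
```

```bash
python3 -c "
from h import *
go(577,209.2,91)"
```

```text
t 24.2 pos [577.5 210.6 218.6] axis -119.7 tilt [ 0.     0.002 -1.   ] open 34.9 F [ 0.  -0.2 -0.7] 60.128960609436035 q6 2.24
shift [  0.4   1.6 127.6] rz 0 per10 [ 0.   0.2 12.8]
```

Emit:
{"name": "jog_arm", "arguments": {"series": [[[0, 0, 30, 0, 0, 0, 20], [0, 0, 30, 0, 0, 0, 20], [0, 0, 25, 0, 0, 0, 20], [0, 0, 20, 0, 0, 0, 20], [0, 0, 10, 0, 0, 0, 20], [0, 0, 5, 0, 0, 0, 20], [0, 0, 0, 0, 0, 0, 20], [0, 0, 0, 0, 0, 0, 20], [0, 0, 0, 0, 0, 0, 20], [0, 0, 0, 0, 0, 0, 20]]]}}

```text
time_s: 25.2
eef_pos: [0.578, 0.2066, 0.0998]
eef_rot: [-0.0, 0.966, -0.258, 0.001]
wrist_force: [-0.6, -0.1, -0.4]
opening: 0.414
grasp_force: 60.1
```

```bash
python3 -c "
from h import *
go(577,209.2,90)"
```

```text
t 25.2 pos [578.  206.6  99.8] axis -119.9 tilt [ 0.002  0.    -1.   ] open 35.4 F [-0.6 -0.1 -0.4] 60.145343542099 q6 2.24
shift [-2.2 -1.7  9.8] rz 0 per10 [-0.2 -0.2  1. ]
```

Emit:
{"name": "jog_arm", "arguments": {"series": [[[-2.2, -1.7, 3, 0, 0, 0, 20], [0, 0, 3, 0, 0, 0, 20], [0, 0, 2, 0, 0, 0, 20], [0, 0, 1.5, 0, 0, 0, 20], [0, 0, 0.5, 0, 0, 0, 20], [0, 0, 0, 0, 0, 0, 20], [0, 0, 0, 0, 0, 0, 20], [0, 0, 0, 0, 0, 0, 85], [0, 0, 0, 0, 0, 0, 85], [0, 0, 0, 0, 0, 0, 85]]]}}

```text
time_s: 26.2
eef_pos: [0.5763, 0.2091, 0.0886]
eef_rot: [0.0, 0.966, -0.258, -0.0]
wrist_force: [0.4, 0.8, 0.3]
opening: 0.904
grasp_force: 0.0
```

Emit:
{"name": "jog_arm", "arguments": {"series": [[[0, 0, 0, 0, 0, 0, 85], [0, 0, 0, 0, 0, 0, 85], [0, 0, -10, 0, 0, 0, 85], [0, 0, -30, 0, 0, 0, 85], [0, 0, -40, 0, 0, 0, 85], [0, 0, -30, 0, 0, 0, 85], [0, 0, 0, 0, 0, 0, 85], [0, 0, 0, 0, 0, 0, 85], [0, 0, 0, 0, 0, 0, 85], [0, 0, 0, 0, 0, 0, 85]]]}}

```text
time_s: 27.2
eef_pos: [0.5754, 0.2089, 0.1973]
eef_rot: [0.001, 0.966, -0.258, -0.001]
wrist_force: [-0.3, 0.1, 0.4]
opening: 0.996
grasp_force: 0.0
```

```bash
python3 -c "
from h import *
go(432.4,296.1,200,69)
go(432.4,296.1,200,-21)"
```

```text
t 27.2 pos [575.4 208.9 197.3] axis -119.9 tilt [-0.003 -0.    -1.   ] open 85.0 F [-0.3  0.1  0.4] 0.0 q6 2.25
shift [-167.4   -4.2   -2.4] rz -0.156 per10 [-16.7  -0.4  -0.2]
t 27.2 pos [575.4 208.9 197.3] axis -119.9 tilt [-0.003 -0.    -1.   ] open 85.0 F [-0.3  0.1  0.4] 0.0 q6 2.25
shift [-167.4   -4.2   -2.4] rz 1.415 per10 [-16.7  -0.4  -0.2]
```

Emit:
{"name": "jog_arm", "arguments": {"series": [[[-28, -0.7, 0, 0, 0, 0, 85], [-28, -0.7, 0, 0, 0, 0, 85], [-28, -0.7, 0, 0, 0, 0, 85], [-28, -0.7, 0, 0, 0, 0, 85], [-28, -0.7, 0, 0, 0, 0, 85], [-27, -0.7, 0, 0, 0, 0, 85], [0, 0, 30, 0, 0, -0.078, 85], [0, 0, 40, 0, 0, -0.078, 85], [0, 0, 30, 0, 0, 0, 85], [0, 0, 0, 0, 0, 0, 85]]]}}

```text
time_s: 28.2
eef_pos: [0.4294, 0.2944, 0.0937]
eef_rot: [0.003, 0.983, -0.182, -0.005]
wrist_force: [-0.5, 0.0, -0.4]
opening: 0.996
grasp_force: 0.0
```

```bash
python3 -c "
from h import *
go(432.4,296.1,10,69)
c=snap('scene','scene3');P=cloud(c)
Z=(P[...,2]-.114)
m=(np.abs(Z)<.006)&(np.hypot(P[...,0]-.577,P[...,1]-.209)<.04); q=P[m]; print(m.sum(),q[:,:2].min(0),q[:,:2].max(0),np.median(q[:,2]))"
```

```text
t 28.2 pos [429.4 294.4  93.7] axis -111.0 tilt [-0.01  -0.004 -1.   ] open 85.1 F [-0.5  0.  -0.4] 0.0 q6 2.31
shift [ 2.8 -3.2 83.6] rz 0.0 per10 [ 0.3 -0.3  8.4]
341 [0.55987637 0.18875034] [0.59702819 0.22745637] 0.11431652216736599
```

Emit:
{"name": "jog_arm", "arguments": {"series": [[[0, 0, 15, 0, 0, 0, 85], [0, 0, 15, 0, 0, 0, 85], [0, 0, 5, 0, 0, 0, 85], [0, 0, 0, 0, 0, 0, 85], [0, 0, 0, 0, 0, 0, 85], [0, 0, 0, 0, 0, 0, 85], [0, 0, 0, 0, 0, 0, 85], [0, 0, 0, 0, 0, 0, 85], [0, 0, 0, 0, 0, 0, 85], [0, 0, 0, 0, 0, 0, 85]]]}}

```text
time_s: 29.25
eef_pos: [0.4337, 0.296, 0.0639]
eef_rot: [-0.0, 0.983, -0.182, 0.0]
wrist_force: [1.2, 0.1, 0.3]
opening: 0.99
grasp_force: 0.0
```

```bash
python3 -c "
from h import *
go(432.4,296.1,10,69)"
```

```text
t 29.2 pos [433.7 296.   63.9] axis -111.0 tilt [ 0.  0. -1.] open 84.5 F [1.2 0.1 0.3] 0.0 q6 2.31
shift [-1.2  0.4 53.9] rz 0.0 per10 [-0.1  0.   5.4]
```

Emit:
{"name": "jog_arm", "arguments": {"series": [[[-1.2, 0.4, 20, 0, 0, 0, 85], [0, 0, 18, 0, 0, 0, 85], [0, 0, 10, 0, 0, 0, 85], [0, 0, 5, 0, 0, 0, 85], [0, 0, 0, 0, 0, 0, 85], [0, 0, 0, 0, 0, 0, 85], [0, 0, 0, 0, 0, 0, 45], [0, 0, 0, 0, 0, 0, 45], [0, 0, 0, 0, 0, 0, 45], [0, 0, 0, 0, 0, 0, 45]]]}}

```text
time_s: 30.25
eef_pos: [0.4332, 0.2964, 0.0117]
eef_rot: [-0.0, 0.983, -0.182, 0.001]
wrist_force: [-0.9, 0.0, 4.6]
opening: 0.668
grasp_force: 65.8
```

Emit:
{"name": "jog_arm", "arguments": {"series": [[[0, 0, 0, 0, 0, 0, 45], [0, 0, 0, 0, 0, 0, 45], [0, 0, 0, 0, 0, 0, 45], [0, 0, 0, 0, 0, 0, 45], [0, 0, 0, 0, 0, 0, 45], [0, 0, 0, 0, 0, 0, 45], [0, 0, 0, 0, 0, 0, 45], [0, 0, 0, 0, 0, 0, 45], [0, 0, 0, 0, 0, 0, 45], [0, 0, 0, 0, 0, 0, 45]]]}}

```text
time_s: 31.25
eef_pos: [0.4332, 0.2964, 0.0118]
eef_rot: [-0.0, 0.983, -0.182, 0.001]
wrist_force: [-0.5, 0.2, 5.8]
opening: 0.666
grasp_force: 65.8
```

```bash
python3 -c "
from h import *
go(437.3,104.2,110,35)"
```

```text
t 31.2 pos [433.2 296.4  11.8] axis -111.0 tilt [ 0.002  0.001 -1.   ] open 56.8 F [-0.5  0.2  5.8] 65.76470017433167 q6 2.31
shift [ 72.8 177.9 -98.3] rz 0.594 per10 [ 7.3 17.8 -9.8]
```

Emit:
{"name": "jog_arm", "arguments": {"series": [[[0, 0, -15, 0, 0, 0, 45], [0, 0, -30, 0, 0, 0, 45], [0, 0, -30, 0, 0, 0, 45], [6, 15, -15, 0, 0, 0, 45], [12, 29, -10, 0, 0, 0, 45], [12, 29, 0, 0, 0, 0, 45], [12, 29, 0, 0, 0, 0, 45], [12, 29, 0, 0, 0, 0, 45], [12, 29, 0, 0, 0, 0, 45], [7, 18, 0, 0, 0, 0, 45]]]}}

```text
time_s: 32.25
eef_pos: [0.4365, 0.102, 0.1113]
eef_rot: [0.0, 0.983, -0.183, 0.0]
wrist_force: [0.9, 0.6, -2.5]
opening: 0.666
grasp_force: 64.9
```

Emit:
{"name": "jog_arm", "arguments": {"series": [[[0, 0, 0, 0, 0, 0.119, 45], [0, 0, 0, 0, 0, 0.119, 45], [0, 0, 15, 0, 0, 0.119, 45], [0, 0, 15, 0, 0, 0.119, 45], [0, 0, 15, 0, 0, 0.118, 45], [0, 0, 10, 0, 0, 0, 45], [0, 0, 0, 0, 0, 0, 45], [0, 0, 0, 0, 0, 0, 45], [0, 0, 0, 0, 0, 0, 45], [0, 0, 0, 0, 0, 0, 45]]]}}

```text
time_s: 33.25
eef_pos: [0.4375, 0.1038, 0.0566]
eef_rot: [-0.0, 0.887, -0.461, 0.001]
wrist_force: [0.2, 0.8, -2.1]
opening: 0.669
grasp_force: 64.9
```

```bash
python3 -c "
from h import *
go(437.3,104.2,21,35)"
```

```text
t 33.2 pos [437.5 103.8  56.6] axis -145.0 tilt [ 0.001 -0.    -1.   ] open 57.2 F [ 0.2  0.8 -2.1] 64.92984652519226 q6 2.5
shift [-0.5 -0.1 35.6] rz 0.001 per10 [-0.  -0.   3.6]
```

Emit:
{"name": "jog_arm", "arguments": {"series": [[[-0.5, 0, 12, 0, 0, 0, 45], [0, 0, 10, 0, 0, 0, 45], [0, 0, 6, 0, 0, 0, 45], [0, 0, 3, 0, 0, 0, 45], [0, 0, 1, 0, 0, 0, 45], [0, 0, 0, 0, 0, 0, 45], [0, 0, 0, 0, 0, 0, 45], [0, 0, 0, 0, 0, 0, 45], [0, 0, 0, 0, 0, 0, 45], [0, 0, 0, 0, 0, 0, 45]]]}}

```text
time_s: 34.25
eef_pos: [0.4367, 0.1042, 0.024]
eef_rot: [-0.0, 0.887, -0.462, 0.0]
wrist_force: [-0.1, -0.0, -2.0]
opening: 0.669
grasp_force: 65.1
```

Emit:
{"name": "jog_arm", "arguments": {"series": [[[0, 0, 1.5, 0, 0, 0, 45], [0, 0, 1.5, 0, 0, 0, 45], [0, 0, 0.8, 0, 0, 0, 45], [0, 0, 0, 0, 0, 0, 45], [0, 0, 0, 0, 0, 0, 45], [0, 0, 0, 0, 0, 0, 85], [0, 0, 0, 0, 0, 0, 85], [0, 0, 0, 0, 0, 0, 85], [0, 0, 0, 0, 0, 0, 85], [0, 0, 0, 0, 0, 0, 85]]]}}

```text
time_s: 35.25
eef_pos: [0.4366, 0.1042, 0.0201]
eef_rot: [-0.0, 0.887, -0.462, 0.0]
wrist_force: [-0.0, -0.2, -0.5]
opening: 0.995
grasp_force: 0.0
```

Emit:
{"name": "jog_arm", "arguments": {"series": [[[0, 0, -10, 0, 0, 0, 85], [0, 0, -30, 0, 0, 0, 85], [0, 0, -40, 0, 0, 0, 85], [0, 0, -40, 0, 0, 0, 85], [0, 0, -40, 0, 0, 0, 85], [0, 0, -20, 0, 0, 0, 85], [0, 0, 0, 0, 0, 0, 85], [0, 0, 0, 0, 0, 0, 85], [0, 0, 0, 0, 0, 0, 85], [0, 0, 0, 0, 0, 0, 85]]]}}

```text
time_s: 36.25
eef_pos: [0.4355, 0.1042, 0.1986]
eef_rot: [0.001, 0.887, -0.462, -0.001]
wrist_force: [0.6, 0.5, 0.6]
opening: 0.995
grasp_force: 0.0
```

```bash
python3 -c "
from h import *
go(684.4,120.4,200,53)
go(684.4,120.4,200,-37)"
```

```text
t 36.2 pos [435.5 104.2 198.6] axis -145.0 tilt [-0.003  0.    -1.   ] open 84.9 F [0.6 0.5 0.6] 0.0 q6 2.5
shift [ 129.4 -213.2   -2.2] rz -0.315 per10 [ 12.9 -21.3  -0.2]
t 36.2 pos [435.5 104.2 198.6] axis -145.0 tilt [-0.003  0.    -1.   ] open 84.9 F [0.6 0.5 0.6] 0.0 q6 2.5
shift [ 129.4 -213.2   -2.2] rz 1.256 per10 [ 12.9 -21.3  -0.2]
```

Emit:
{"name": "jog_arm", "arguments": {"series": [[[14.4, -23.7, 0, 0, 0, 0, 85], [14.4, -23.7, 0, 0, 0, 0, 85], [14.4, -23.7, 0, 0, 0, 0, 85], [14.4, -23.7, 0, 0, 0, 0, 85], [14.4, -23.7, 0, 0, 0, 0, 85], [14.4, -23.7, 0, 0, 0, 0, 85], [14.4, -23.7, 0, 0, 0, 0, 85], [14.4, -23.7, 0, 0, 0, 0, 85], [14.2, -23.6, 0, 0, 0, 0, 85], [0, 0, 0, 0, 0, 0, 85]]]}}

```text
time_s: 37.25
eef_pos: [0.687, 0.12, 0.1974]
eef_rot: [0.0, 0.887, -0.462, -0.001]
wrist_force: [-0.6, -0.2, -0.4]
opening: 1.0
grasp_force: 0.0
```

Emit:
{"name": "jog_arm", "arguments": {"series": [[[0, 0, 20, 0, 0, -0.105, 85], [0, 0, 40, 0, 0, -0.105, 85], [0, 0, 40, 0, 0, -0.105, 85], [0, 0, 25, 0, 0, 0, 85], [0, 0, 5, 0, 0, 0, 85], [0, 0, 0, 0, 0, 0, 85], [0, 0, 0, 0, 0, 0, 85], [0, 0, 0, 0, 0, 0, 85], [0, 0, 0, 0, 0, 0, 85], [0, 0, 0, 0, 0, 0, 85]]]}}

```text
time_s: 38.25
eef_pos: [0.6861, 0.1204, 0.0713]
eef_rot: [-0.0, 0.948, -0.317, 0.001]
wrist_force: [0.5, 0.1, -0.0]
opening: 0.995
grasp_force: 0.0
```

```bash
python3 -c "
from h import *
go(684.4,120.4,10,53)
c=snap('top','top4');P=cloud(c)
print(lid(c,301,265,.048,P))"
```

```text
t 38.2 pos [686.1 120.4  71.3] axis -127.0 tilt [ 0.002 -0.    -1.   ] open 85.0 F [ 0.5  0.1 -0. ] 0.0 q6 2.22
shift [-1.4  1.  61.2] rz 0.001 per10 [-0.1  0.1  6.1]
(2, np.float64(0.0477), array([532.2,  20.1]), array([1.8, 0. ]), -103.7, array([532.2,  20.1]), 1.8)
```

View pics/top4.png

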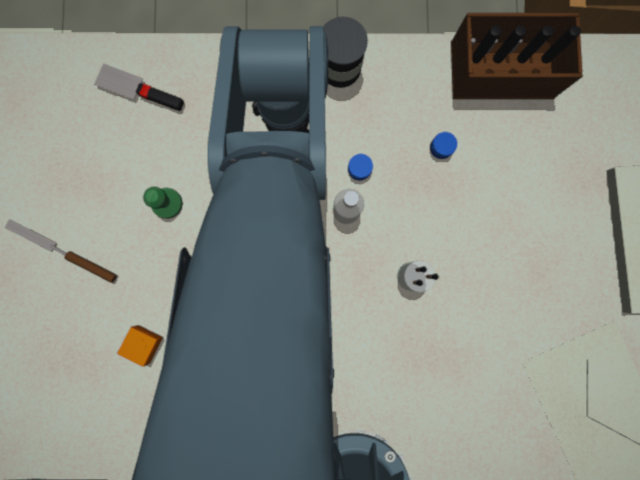

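The arm covers the mat and board in this view. The bottle (348,205), jar (415,278) and muller (163,203) are unmoved. I'll use the scene camera for the square_wide check.

Emit:
{"name": "jog_arm", "arguments": {"series": [[[-1.4, 1, 22, 0, 0, 0, 85], [0, 0, 20, 0, 0, 0, 85], [0, 0, 12, 0, 0, 0, 85], [0, 0, 6, 0, 0, 0, 85], [0, 0, 0, 0, 0, 0, 85], [0, 0, 0, 0, 0, 0, 85], [0, 0, 0, 0, 0, 0, 25], [0, 0, 0, 0, 0, 0, 25], [0, 0, 0, 0, 0, 0, 25], [0, 0, 0, 0, 0, 0, 25]]]}}

```text
time_s: 39.3
eef_pos: [0.6844, 0.1204, 0.0109]
eef_rot: [-0.0, 0.948, -0.317, 0.001]
wrist_force: [0.1, -1.4, -0.3]
opening: 0.48
grasp_force: 62.1
```

Emit:
{"name": "jog_arm", "arguments": {"series": [[[0, 0, 0, 0, 0, 0, 25], [0, 0, 0, 0, 0, 0, 25], [0, 0, 0, 0, 0, 0, 25], [0, 0, 0, 0, 0, 0, 25], [0, 0, 0, 0, 0, 0, 25], [0, 0, 0, 0, 0, 0, 25], [0, 0, 0, 0, 0, 0, 25], [0, 0, 0, 0, 0, 0, 25], [0, 0, 0, 0, 0, 0, 25], [0, 0, 0, 0, 0, 0, 25]]]}}

```text
time_s: 40.3
eef_pos: [0.6844, 0.1204, 0.0109]
eef_rot: [-0.0, 0.948, -0.317, 0.001]
wrist_force: [-0.1, -1.2, 5.9]
opening: 0.478
grasp_force: 62.8
```

```bash
python3 -c "
from h import *
go(437,104.2,200,35)
c=snap('scene','scene4');P=cloud(c)
m=(np.abs(P[...,2]-.048)<.006)&(np.hypot(P[...,0]-.437,P[...,1]-.104)<.06); q=P[m]; print(m.sum(),cv2.minAreaRect((q[:,:2]*1000).astype(np.float32)),np.median(q[:,2]))"
```

```text
t 40.3 pos [684.4 120.4  10.9] axis -127.0 tilt [ 0.002 -0.    -1.   ] open 40.8 F [-0.1 -1.2  5.9] 62.75564432144165 q6 2.22
shift [-187.7  161.6 -189.5] rz 0.315 per10 [-18.8  16.2 -18.9]
656 ((436.8022766113281, 104.15313720703125), (59.993202209472656, 58.073272705078125), 34.42810821533203) 0.048351452068003564
```

View pics/scene4.png

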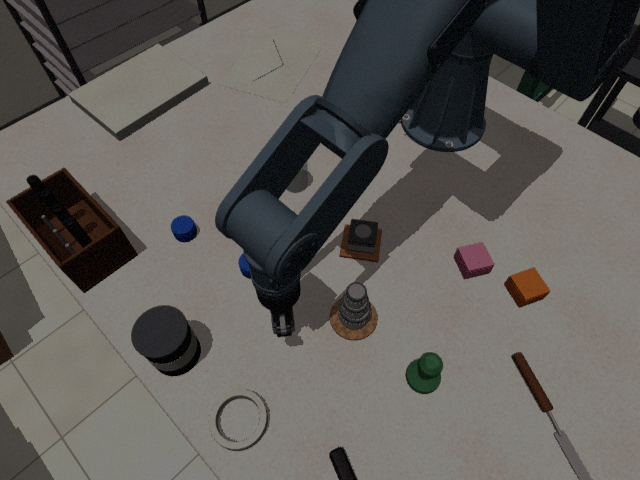

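The round stack stands centred on the mat (355,310), square_wide sits square on the board (361,238), and the gripper holds square_narrow (283,322).

Emit:
{"name": "jog_arm", "arguments": {"series": [[[0, 0, -20, 0, 0, 0, 25], [0, 0, -35, 0, 0, 0, 25], [0, 0, -40, 0, 0, 0, 25], [0, 0, -40, 0, 0, 0, 25], [0, 0, -40, 0, 0, 0, 25], [-21, 18, -15, 0, 0, 0, 25], [-21, 18, 0, 0, 0, 0, 25], [-21, 18, 0, 0, 0, 0, 25], [-21, 18, 0, 0, 0, 0, 25], [-21, 18, 0, 0, 0, 0, 25]]]}}

```text
time_s: 41.35
eef_pos: [0.5438, 0.1116, 0.1991]
eef_rot: [0.0, 0.948, -0.317, -0.001]
wrist_force: [0.8, 0.0, -1.4]
opening: 0.481
grasp_force: 62.2
```

Emit:
{"name": "jog_arm", "arguments": {"series": [[[-21, 18, 0, 0, 0, 0, 25], [-21, 18, 0, 0, 0, 0, 25], [-21, 18, 0, 0, 0, 0, 25], [-20, 17.5, 0, 0, 0, 0, 25], [0, 0, 10, 0, 0, 0.105, 25], [0, 0, 30, 0, 0, 0.105, 25], [0, 0, 40, 0, 0, 0.105, 25], [0, 0, 20, 0, 0, 0, 25], [0, 0, 5, 0, 0, 0, 25], [0, 0, 0, 0, 0, 0, 25]]]}}

```text
time_s: 42.35
eef_pos: [0.4356, 0.1045, 0.0943]
eef_rot: [0.0, 0.887, -0.462, -0.001]
wrist_force: [0.2, -0.3, -0.6]
opening: 0.481
grasp_force: 62.1
```

Emit:
{"name": "jog_arm", "arguments": {"series": [[[0, 0, 0, 0, 0, 0, 25], [0, 0, 0, 0, 0, 0, 25], [0, 0, 0, 0, 0, 0, 25], [0, 0, 0, 0, 0, 0, 25], [0, 0, 0, 0, 0, 0, 25], [0, 0, 0, 0, 0, 0, 25], [0, 0, 0, 0, 0, 0, 25], [0, 0, 0, 0, 0, 0, 25], [0, 0, 0, 0, 0, 0, 25], [0, 0, 0, 0, 0, 0, 25]]]}}

```text
time_s: 43.35
eef_pos: [0.4363, 0.1045, 0.095]
eef_rot: [0.0, 0.887, -0.462, -0.0]
wrist_force: [-0.6, -0.1, -1.1]
opening: 0.481
grasp_force: 62.1
```

```bash
python3 -c "
from h import *
go(437,104.2,59.5,35)"
```

```text
t 43.4 pos [436.3 104.5  95. ] axis -145.0 tilt [-0.  0. -1.] open 41.1 F [-0.6 -0.1 -1.1] 62.08049654960632 q6 2.5
shift [ 0.6 -0.4 35.5] rz -0.0 per10 [ 0.1 -0.   3.5]
```

Emit:
{"name": "jog_arm", "arguments": {"series": [[[0.6, -0.4, 12, 0, 0, 0, 25], [0, 0, 10, 0, 0, 0, 25], [0, 0, 6, 0, 0, 0, 25], [0, 0, 3, 0, 0, 0, 25], [0, 0, 1, 0, 0, 0, 25], [0, 0, 0, 0, 0, 0, 25], [0, 0, 0, 0, 0, 0, 25], [0, 0, 0, 0, 0, 0, 25], [0, 0, 0, 0, 0, 0, 25], [0, 0, 0, 0, 0, 0, 25]]]}}

```text
time_s: 44.35
eef_pos: [0.4372, 0.1042, 0.0632]
eef_rot: [-0.0, 0.887, -0.462, 0.0]
wrist_force: [-0.4, -0.4, -1.0]
opening: 0.483
grasp_force: 62.1
```

Emit:
{"name": "jog_arm", "arguments": {"series": [[[0, 0, 1.5, 0, 0, 0, 25], [0, 0, 1.5, 0, 0, 0, 25], [0, 0, 1, 0, 0, 0, 25], [0, 0, 0, 0, 0, 0, 25], [0, 0, 0, 0, 0, 0, 25], [0, 0, 0, 0, 0, 0, 85], [0, 0, 0, 0, 0, 0, 85], [0, 0, 0, 0, 0, 0, 85], [0, 0, 0, 0, 0, 0, 85], [0, 0, 0, 0, 0, 0, 85]]]}}

```text
time_s: 45.35
eef_pos: [0.4371, 0.1042, 0.059]
eef_rot: [-0.0, 0.887, -0.462, 0.0]
wrist_force: [-0.2, -0.6, -1.1]
opening: 0.998
grasp_force: 0.0
```

Emit:
{"name": "jog_arm", "arguments": {"series": [[[0, 0, 0, 0, 0, 0, 85], [0, 0, -10, 0, 0, 0, 85], [0, 0, -30, 0, 0, 0, 85], [0, 0, -40, 0, 0, 0, 85], [0, 0, -40, 0, 0, 0, 85], [0, 0, -40, 0, 0, 0, 85], [0, 0, -20, 0, 0, 0, 85], [0, 0, 0, 0, 0, 0, 85], [0, 0, 0, 0, 0, 0, 85], [0, 0, 0, 0, 0, 0, 85]]]}}

```text
time_s: 46.35
eef_pos: [0.4361, 0.1042, 0.2378]
eef_rot: [0.001, 0.887, -0.462, -0.001]
wrist_force: [0.3, -0.1, 0.1]
opening: 0.998
grasp_force: 0.0
```

```bash
python3 -c "
from h import *
go(440,-279,230)"
```

```text
t 46.4 pos [436.1 104.2 237.8] axis -145.0 tilt [-0.002  0.    -1.   ] open 85.2 F [ 0.3 -0.1  0.1] 0.0 q6 2.5
shift [316.2 216.5   7.7] rz 0 per10 [31.6 21.6  0.8]
```

Move aside for a clear look.

Emit:
{"name": "jog_arm", "arguments": {"series": [[[29, 20, 0, 0, 0, 0, 85], [29, 20, 0, 0, 0, 0, 85], [29, 20, 0, 0, 0, 0, 85], [29, 20, 0, 0, 0, 0, 85], [29, 20, 0, 0, 0, 0, 85], [29, 20, 0, 0, 0, 0, 85], [29, 20, 0, 0, 0, 0, 85], [29, 20, 0, 0, 0, 0, 85], [29, 20, 0, 0, 0, 0, 85], [0, 0, 0, 0, 0, 0, 85]]]}}

```text
time_s: 47.35
eef_pos: [0.4383, -0.216, 0.2373]
eef_rot: [0.0, 0.886, -0.464, -0.001]
wrist_force: [0.0, 0.5, -0.2]
opening: 0.999
grasp_force: 0.0
```

```bash
python3 -c "
from h import *
c=snap('top','top5');P=cloud(c)
cv2.imwrite('pics/fin.png',c['frame'])
print('sn',lid(c,301,262,.084,P));print('sw',lid(c,301,264,.048,P));print('rn',lid(c,246,198,.114,P))
s=snap('scene','scene5');P=cloud(s)
for h,x,y in((.084,.437,.104),(.048,.437,.104),(.114,.577,.209)):
    m=(np.abs(P[...,2]-h)<.005)&(np.hypot(P[...,0]-x,P[...,1]-y)<.055); q=P[m]; print(m.sum(),cv2.minAreaRect((q[:,:2]*1000).astype(np.float32)),np.median(q[:,2]))"
```

```text
sn (499, np.float64(0.083), array([437.2, 104.1]), array([42.2, 42.2]), 35.8, array([437.5, 103.9]), 57.1)
sw (358, np.float64(0.047), array([436.1, 104.8]), array([58.1, 58.2]), 34.8, array([436.5, 104.7]), 80.0)
rn (332, np.float64(0.1131), array([577.8, 208.3]), array([36.6, 36.9]), 85.0, array([577.6, 208.7]), 38.7)
362 ((438.14569091796875, 103.23514556884766), (44.46243667602539, 41.92431640625), 34.09501266479492) 0.08429797755271923
273 ((437.5246276855469, 104.60028839111328), (58.18333435058594, 58.19474792480469), 36.00181198120117) 0.04807606422795374
332 ((577.866943359375, 208.0239715576172), (37.86929702758789, 36.182159423828125), 42.5131950378418) 0.11426076319963652
```

View pics/fin.png

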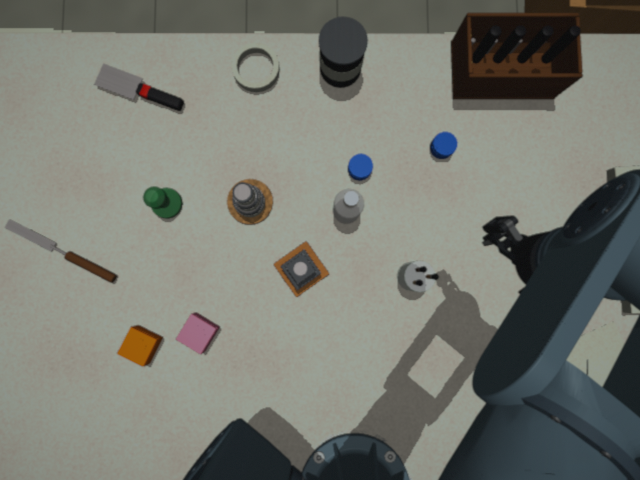

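Both stacks are centred: round at (250,200) and square at (301,269), aligned with the board. The jar, bottle and muller are where they started and the arm is clear, so I'm handing in.

```bash
python3 -c "
from bench import ctrl
print(ctrl.hand_in())"
```

```text
the job is handed in; nothing more can be done
None
```

I handed the job in at about 47 s. Both stacks measured within about 2 mm of centre, the square tins were within about 1° of the board, and the jar, bottle and muller stood where they started; the hand-in returned no verdict.

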